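# Check in the returned tools: sockets to the tub, screwdriver to the camera

## Robot

A 6-joint arm with a two-finger parallel gripper is mounted at the origin on the work surface. World frame = base frame: x ahead of the robot, y to its left, z up, the work surface at z = 0. Lengths are in m, angles in degrees, forces in N, time in s.
With the tool pointing down it reaches from about 0.325 to 0.85 m from the base axis. Payload 15.5 kg.
Tool frame: the origin (TCP) lies on the centre line of the jaws, within the pads' length; the fingertips stand 11 mm ahead of it and the grasp point (between the pads) lies 8 mm behind it; z points along the fingers, y is the line along which they close (so a half turn about z gives the same grasp; the last joint's range is limited). The gripper opens to 91 mm and grips with 3 to 60 N. Pads are 32 mm wide; open, the fingers measure 118 mm over their backs; the gripper's body (76 mm by 178 mm) begins 60 mm behind the grasp point.
Start: joints at [61.163, 28.281, 77.091, -0, 74.628, -5.472], TCP at [0.248, 0.574, 0.225] pointing down, gripper open.
Joint ranges: [-166.48, 166.48], [-47.26, 123.95], [12.59, 153.08], [-70.14, 250.14], [6.76, 159.57], [-176.63, 176.63]. Speed limits (degrees/s): [108.29, 108.29, 147.25, 172.46, 172.46, 172.46].

## Interface

Orientations are given as [roll, pitch, yaw] about the fixed x, y, z axes, in that order (R = Rz(yaw) Ry(pitch) Rx(roll)).
In Python, from workcell import * gives the robot as it stands. The module is installed in compiled form; this text tells all that it offers.
- The arm moves only by the tool step_arm, never from a script. Its argument "moves" is one flat list of numbers, 6 for each row, row after row: the shift along the tool's x, y, z in mm, then the turn, a rotation vector about the tool's x, y, z in degrees. In form: [dx, dy, dz, wx, wy, wz, dx, dy, dz, wx, wy, wz, ...]. A call has 1 to 10 rows; each row is the pose to reach, as a shift and turn from the pose commanded when the call began, along the tool's axes at that moment; what a row does not reach only later rows make up. A row lasts 1/12 s, in which the tool goes at most 41.7 mm and 7.16 degrees, less where a joint would pass 70% of its speed; a pose out of reach is approached as far as the arm can. A call with a gripper value outside its range is refused whole. "grip" is the opening, from -1 (shut) to 1 (fully open), set as the call begins (left out, the last holds). The fingers move at their own pace and stop on an object; the grip force is fixed at half the most. Time passes only in rows, so rows that repeat a pose let the fingers close. It gives the time, the measured TCP pose, the force, the opening and the grip force at its end, in the units of the state.
- state(): the state, without advancing time (a new reading comes with each control period).
- camera(name): name is "scene" or "top" or "wrist"; returns the picture (420x560x3 uint8, red, green, blue); there is no depth.
- camera_params(name): a dict with "K" (3x3 intrinsics, pixels), "distortion" ([k1, k2, p1, p2, k3] as OpenCV has them; the pictures are not rectified), "world_from_camera" (4x4, takes a point from camera to world coordinates). Camera axes: x right, y down, z forward; pixel columns grow to the right and rows downward; lengths in m; the calibration is good to about 2 mm. A picture is of the moment at which its call begins: read the wrist's pose just before it. camera_params takes no time and is no camera call; for the wrist camera it gives the pose at the moment of the call.
- close_job(): hands the job in; it is judged then, once.
The state is a dict: "time_s": time; "joint_pos": joint angles; "qd": joint speeds; "effort": joint torques, N m; "tcp_pos": TCP position; "ee_rot": TCP orientation; "wrist_force": force on the tool from outside, world axes, zero at the start; "moment": the same for the moment, N m; "opening": finger opening in m; "grasp_force": force on a finger pad.
Only numpy, scipy, OpenCV 4.12 (cv2) and the standard library are available. Lean on these libraries where they do the work, as an engineer would, in place of code of your own. Each camera call takes 0.05 s, during which the arm holds its last target. There are 200 camera calls.

## Task

Check in the tools on the green mat: first drop both steel sockets into the blue tub, then pick up the red screwdriver and show it to the inspection camera, held level and pointing straight at the lens, with the blade's tip in line with the lens and 80 mm in front of it. Finish while still holding it there, motionless in the gripper. Do not bump the camera, leave the tub standing where it is, and leave the yellow screwdriver and the other things on the bench where they lie.

Things in the scene. Friction and masses are not known exactly. Their poses are not given: they have to be found in the camera images.
- red_driver: the screwdriver to show: square-section red handle with black stripes, 100 x 26 x 26 mm, edges rounded; bright steel shaft 8 mm thick with a flat dark blade, 100 mm from handle to tip; 200 mm overall, about 0.13 kg. It lies on the mat on its handle, the shaft in the air. Origin: centre of the handle's underside; +x along the shaft towards the tip, z up; the shaft's axis is 13 mm above the origin
- red_driver_grip (a point): the red screwdriver's balance point, inside the handle on the axis, 25 mm from the handle's middle towards the tip (13 mm above the underside); a good place to grip it, across its 26 mm width. 125 mm from the tip
- red_driver_tip (a point): the tip of the red screwdriver's blade, on the axis, 150 mm from the handle's middle
- yellow_driver: the same kind of screwdriver with a yellow handle, also on the mat, same size and axes as the red one; not to be moved
- socket_a: one of two alike steel sockets (short tubes), 26 mm outside diameter, 16 mm bore, 38 mm tall, 0.08 kg, standing on end on the mat. Origin: centre of its underside
- socket_a_center (a point): middle of the first socket, 19 mm above its underside
- socket_b: the second socket, same as the first. Origin: centre of its underside
- socket_b_center (a point): middle of the second socket, 19 mm above its underside
- return_mat: green mat, 240 x 400 mm, 3 mm thick, fixed; the tools to check in lie on it. Origin: centre of its underside on the bench
- tub: open round blue plastic tub, 85 mm high, 112 mm across the rim, 104 mm at the foot, wall 4 mm, floor 5 mm, 0.4 kg, standing loose on the bench. Origin: centre of its underside
- tub_rim (a point): centre of the tub's mouth, 85 mm above its underside
- inspection_camera: fixed camera stand: grey foot 110 x 120 x 16 mm, post 280 mm high at its rear; on it a black head (60 x 56 x 50 mm) with a silver lens barrel 42 mm across, looking level along the stand's -x. A yellow dot on the thin strip before the foot is straight below the point 80 mm in front of the lens. Origin: the dot, at bench level; +x points from there to the camera, 140 mm from the middle of the head
- lens (a point): centre of the lens glass, at the front end of the barrel, 80 mm from the stand's origin along its +x; its height differs from time to time, 170 to 230 mm above the bench
- focus (a point): the point 80 mm straight in front of the lens, at the lens's height, where the blade's tip is to be shown; its +x axis points at the lens (level)
- hammer: a hammer lying on the right of the bench, bystander; origin on its underside
- tape_roll: an orange roll of tape lying flat, 100 mm across, 48 mm high, on the right, bystander; origin centre of its underside
- glue: white glue bottle with a blue label, 60 mm across, 170 mm high, far left, bystander; origin centre of its underside
- tacks_jar: clear jar with a red cap, 72 mm across, 80 mm high, far left, bystander; origin centre of its underside
- tape_measure: yellow tape measure standing on edge, 70 x 40 x 66 mm, beyond the mat, bystander; origin centre of its underside

How it is judged (in metres and radians):
On the way, in this order (a step that is already met when the one before it is completed fails the run):
1. both sockets lie in the tub, let go, while the red screwdriver still rests on the mat (horizontal distance between each of socket_a_center, socket_b_center and tub_rim below 0.052 m and z of each of socket_a_center, socket_b_center in the frame of tub below 0.08 m and contact force between each of socket_a, socket_b and the fingers below 0.1 N and angle between tub's own z axis and vertical below 0.15 rad and height (world z) of red_driver below 0.03 m), for 0.2 s.
2. the red screwdriver is in the gripper, its tip at the focus point and pointing at the lens (distance between red_driver_tip and focus below 0.025 m and angle between the x axis of red_driver and the x axis of focus, either way round below 0.22 rad and x of red_driver in the frame of focus below -0.1 m and contact force between red_driver and the fingers above 2 N and linear speed of red_driver below 0.03 m/s and contact force between red_driver and inspection_camera below 0.5 N), for 0.3 s.
At the end, for the whole second after the job is handed in: Both sockets are in the upright tub. The fingers still hold the red screwdriver, at rest, its tip within 25 mm of the point 80 mm in front of the lens, its shaft within 0.22 rad (about 12 degrees) of the lens's line of sight, tip towards the lens; it does not touch the camera (all of step 2 and horizontal distance between each of socket_a_center, socket_b_center and tub_rim below 0.052 m and z of each of socket_a_center, socket_b_center in the frame of tub below 0.08 m and contact force between each of socket_a, socket_b and the fingers below 0.1 N and angle between tub's own z axis and vertical below 0.15 rad); the arm keeps its last pose, push and grip.
It fails at once if the yellow screwdriver is shifted by more than 30 mm (distance of yellow_driver from where it was at the start of the episode above 0.03 m).
It fails at once if another thing on the bench (hammer, tape roll, glue bottle, jar of tacks, tape measure) is shifted by more than 30 mm (distance of any of hammer, tape_roll, glue, tacks_jar, tape_measure from where it was at the start of the episode above 0.03 m).
It fails at once if the inspection camera is struck or leaned on (more than 3 N) (contact force between inspection_camera and anything else above 3 N).
It fails at once if the tub is shoved by more than 50 mm (distance of tub from where it was at the start of the episode above 0.05 m).
It also fails if it takes over 61 s, if anything falls off the work surface, if the arm or the gripper's body presses on something with over 40 N, if the wrist force passes 120 N, or if a joint passes its speed limit or range.

## Working session

There is one attempt and no reset: what is moved stays moved. The work goes in short steps, Python scripts to look and compute and a tool call to move; the robot and the scene stay as the last step left them, time stands still between calls to the robot, and variables do not carry over. Pictures are saved under pics/ and viewed, at most 10 in all, crops included, and the job is handed in when it is done.

Besides the shell and the picture viewer there is one more tool, called after ">>>" by a JSON object that holds its "op" and its "data". step_arm: Moves the arm, as the interface text tells. Its arguments: {"type":"object","properties":{"moves":{"type":"array"},"grip":{"type":"number"}},"required":["moves"]}

```bash
mkdir -p pics; cat > h.py <<'E'
from workcell import *
import numpy as np, cv2
from scipy.spatial.transform import Rotation as R
def snap(n,f):
    p=camera_params(n); im=camera(n); cv2.imwrite(f,im[:,:,::-1]); np.savez(f+'.npz',K=p['K'],d=p['distortion'],T=p['world_from_camera'],im=im); return im
def ray(f,u,v):
    z=np.load(f+'.npz'); q=cv2.undistortPoints(np.array([[[u,v]]],float),z['K'],np.array(z['d']).ravel())[0,0]
    T=z['T']; return T[:3,3],T[:3,:3]@np.array([q[0],q[1],1])
def onz(f,u,v,h):
    o,d=ray(f,u,v); return o+d*(h-o[2])/d[2]
def proj(f,P):
    z=np.load(f+'.npz'); W=np.linalg.inv(z['T']); return cv2.projectPoints(np.array(P,float).reshape(-1,3),cv2.Rodrigues(W[:3,:3])[0],W[:3,3],z['K'],np.array(z['d']).ravel())[0][:,0]
E
python3 - <<'E'
from h import *
print(state())
a=snap('scene','pics/s0.png');b=snap('top','pics/t0.png')
for f in('s0','t0'): print(np.load(f'pics/{f}.png.npz')['T'].round(3))
cv2.imwrite('pics/t0b.png',cv2.resize(b,(800,600),interpolation=cv2.INTER_CUBIC)[:,:,::-1])
cv2.imwrite('pics/s0b.png',cv2.resize(a,(800,600),interpolation=cv2.INTER_CUBIC)[:,:,::-1])
E
```

```text
{'time_s': 0.0, 'joint_pos': array([ 6.11640791e+01,  2.83136672e+01,  7.71290311e+01, -4.74508246e-04,
        7.46265261e+01, -5.47219531e+00]), 'qd': array([-0.01952198, -0.01265437, -0.03062842,  0.02491916, -0.07350343,
        0.16536749]), 'effort': array([-4.14297610e-03, -8.78815985e+01, -3.81859374e+01,  7.06482329e-02,
        5.28943003e-02, -1.07897140e-04]), 'tcp_pos': array([0.24767728, 0.57342313, 0.22434022]), 'ee_rot': array([-1.79931048e+02, -6.14612512e-03,  1.56636397e+02]), 'wrist_force': array([0.5179646 , 0.40704997, 0.9959121 ]), 'moment': array([-0.0286467 , -0.02832134, -0.05201619]), 'grasp_force': 0.0, 'opening': 0.09098712635246883}
[[-0.275  0.624 -0.731  1.512]
 [ 0.961  0.161 -0.224  0.226]
 [-0.022 -0.764 -0.644  0.975]
 [ 0.     0.     0.     1.   ]]
[[-2.800e-02 -9.810e-01  1.910e-01  3.180e-01]
 [-1.000e+00  2.900e-02 -1.000e-03 -5.100e-02]
 [-5.000e-03 -1.910e-01 -9.820e-01  1.347e+00]
 [ 0.000e+00  0.000e+00  0.000e+00  1.000e+00]]
```

View pics/t0b.png

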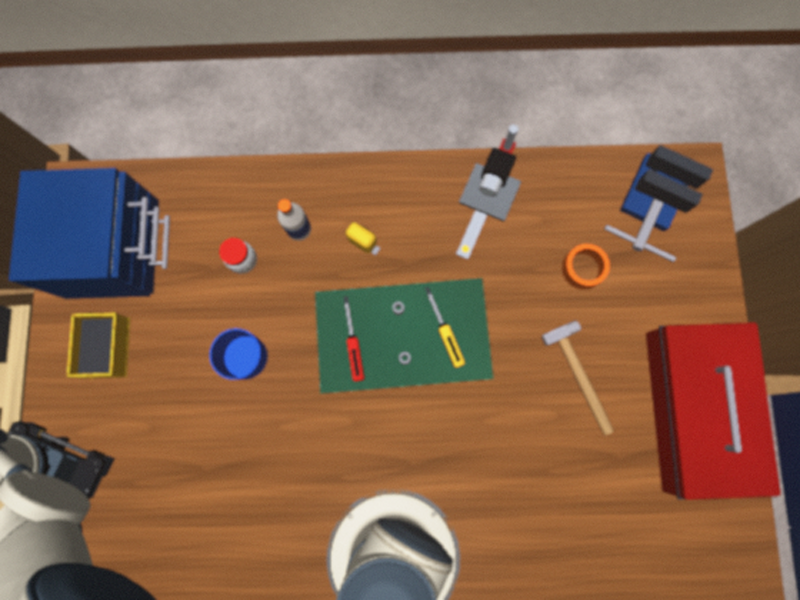

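View pics/s0b.png

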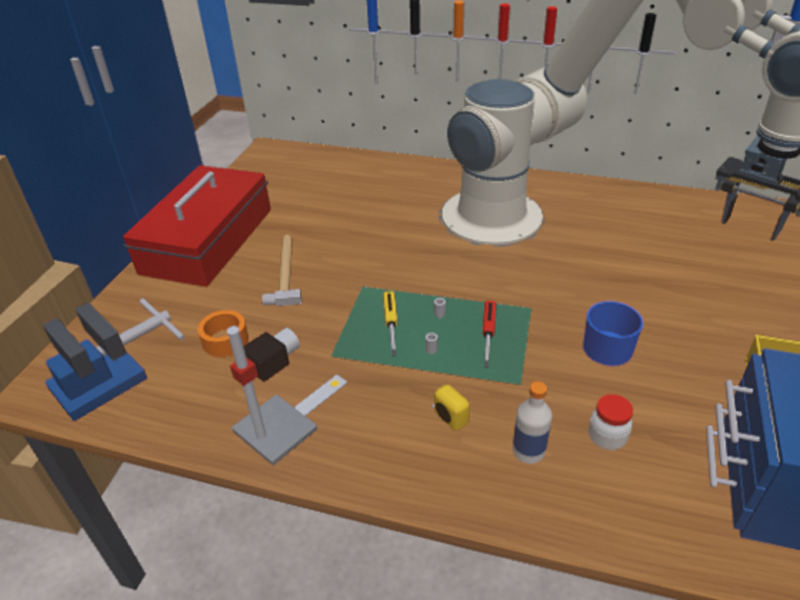

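The top view shows the red driver (handle about 355,358, tip 347,298), the sockets (398,308) and (405,357), the tub (238,354), and the focus dot (465,249). The scene view shows the camera head at about (270,355). Next I'll enlarge crops of both.

```bash
python3 - <<'E'
from h import *
t=np.load('pics/t0.png.npz')['im'];s=np.load('pics/s0.png.npz')['im']
def crop(im,u,v,w,h,k): return cv2.resize(im[v:v+h,u:u+w],None,fx=k,fy=k,interpolation=cv2.INTER_CUBIC)[:,:,::-1]
cv2.imwrite('pics/c1.png',crop(t,140,80,240,200-0,3.33))
cv2.imwrite('pics/c2.png',np.hstack([crop(s,140,215,133,120,3),crop(t,300,75,133,120,3)]))
E
```

```text
(no output)
```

View pics/c1.png

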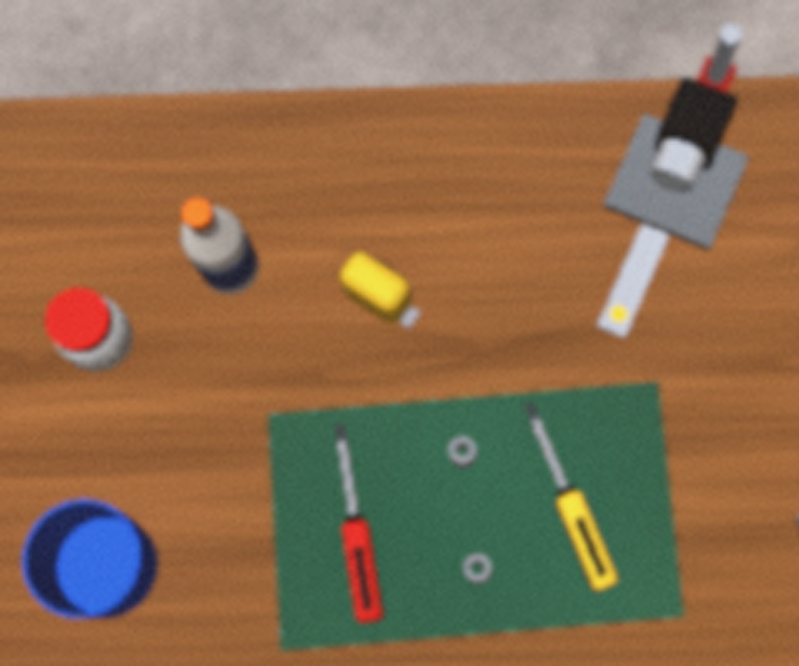

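View pics/c2.png

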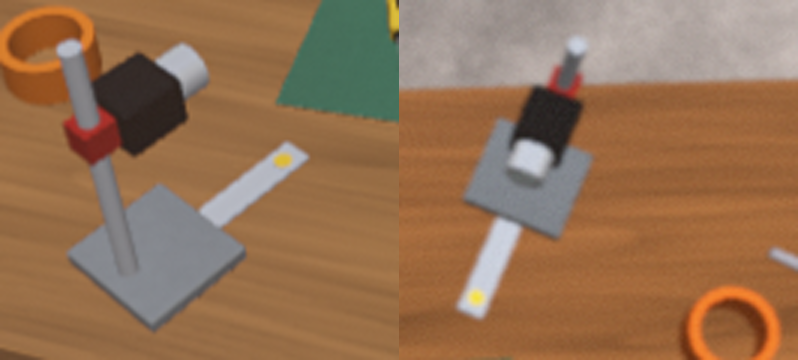

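The crops put the socket rims at (461,451) and (477,567), the tub rim centre at about (90,559), the red handle front at (355,519), the tip at (340,428), and the dot at (619,314). Next I'll turn these into positions and fit the lens height from the head silhouettes in both views.

```bash
cat > m.py <<'E'
from h import *
k=799/240
t='pics/t0.png';s='pics/s0.png'
P=lambda U,V,h: onz(t,140+(U+.5)/k-.5,80+(V+.5)/k-.5,h)
sa=P(461,451,.041);sb=P(477,567,.041)
tub=np.mean([P(22,559,.085),P(158,559,.085),P(90,498,.085),P(90,619,.085)],0)
hf=P(355,519,.029);hb=P(370,619,.025);tip=P(340,428,.016)
dot=P(619,314,.003)
foot=[P(*c,.016) for c in((645,117),(747,157),(709,248),(605,204))]
fc=np.mean(foot,0)
if __name__=='__main__':
    for n in 'sa sb tub hf hb tip dot fc'.split(): print(n,eval(n).round(4))
    print('tub d',np.linalg.norm(P(22,559,.085)-P(158,559,.085)),np.linalg.norm(P(90,498,.085)-P(90,619,.085)))
    print('driver len',np.linalg.norm((tip-hb)[:2]),np.linalg.norm((hf-hb)[:2]),'yaw',np.degrees(np.arctan2(*(tip-hb)[1::-1])))
    a=[foot[0]-foot[3],foot[1]-foot[2]]; b=[foot[1]-foot[0],foot[2]-foot[3]]
    print('foot',[ (np.linalg.norm(v),np.degrees(np.arctan2(v[1],v[0]))) for v in a+b], 'dot->foot',np.degrees(np.arctan2(*(fc-dot)[1::-1])),np.linalg.norm((fc-dot)[:2]))
    # dot in scene crop (284,160)
    k2=3;print('dot scene',onz(s,140+284.5/3-.5,215+160.5/3-.5,.003).round(4), 'mat sb', )
    print('start grid')
    for h in np.arange(.16,.241,.01):
        pass
    yaw=np.arctan2(*(fc-dot)[1::-1]); X=np.array([np.cos(yaw),np.sin(yaw),0]);Y=np.array([-X[1],X[0],0]);Z=np.array([0,0,1])
    for f,box in((t,(300,75,133,120)),(s,(140,215,133,120))):
        im=np.load(f+'.npz')['im'].astype(int); u,v,w,h_=box
        m=np.zeros(im.shape[:2],np.uint8); m[v:v+h_,u:u+w]=(im.max(2)[v:v+h_,u:u+w]<75)*255
        n,l,st,c=cv2.connectedComponentsWithStats(m); i=1+np.argmax(st[1:,4]); M=l==i; print(f,st[i],c[i])
        for h in np.arange(.16,.241,.01):
            C=np.array([dot[0],dot[1],h])+.14*X
            pts=[C+a*.03*X+b*.028*Y+d*.025*Z for a in(-1,1) for b in(-1,1) for d in(-1,1)]
            q=cv2.convexHull(proj(f,pts).astype(np.float32)).round().astype(int)
            r=np.zeros_like(m);cv2.fillConvexPoly(r,q,1);r=r>0
            print(round(h,3),round((r&M).sum()/(r|M).sum(),3))
E
python3 m.py
```

```text
sa [ 0.5472 -0.0248  0.041 ]
sb [ 0.4331 -0.0374  0.041 ]
tub [0.4474 0.3245 0.085 ]
hf [0.4847 0.0812 0.029 ]
hb [0.3871 0.068  0.025 ]
tip [0.5786 0.0966 0.016 ]
dot [ 0.6924 -0.1902  0.003 ]
fc [ 0.8301 -0.2555  0.016 ]
tub d 0.12802500980845366 0.11355061701278106
driver len 0.1936519358915502 0.09844016507825204 yaw 8.515028248912612
foot [(np.float64(0.10579183734466219), np.float64(-26.033274948419017)), (np.float64(0.1083441925126182), np.float64(-24.974424688975468)), (np.float64(0.11464500188787007), np.float64(-114.58394535564463)), (np.float64(0.11661103158888052), np.float64(-115.85351888898299))] dot->foot -25.343835376167572 0.15244071237163526
dot scene [ 0.6918 -0.1912  0.003 ] mat sb
start grid
pics/t0.png [338 104  23  26 317] [349.31861199 114.60567823]
0.16 0.533
0.17 0.577
0.18 0.604
0.19 0.598
0.2 0.622
0.21 0.576
0.22 0.578
0.23 0.538
0.24 0.504
pics/s0.png [171 233  31  34 642] [186.53738318 248.39563863]
0.16 0.441
0.17 0.562
0.18 0.668
0.19 0.671
0.2 0.618
0.21 0.512
0.22 0.424
0.23 0.334
0.24 0.245
```

```bash
cat > m2.py <<'E'
from m import *
S=lambda U,V,h: onz(s,(U+.5)*.7-.5,(V+.5)*.7-.5,h)
print('tub top',P(82,559,.085),'scene',S(613,324,.085),S(585,324,.085),S(641,324,.085))
print('scene sockets',S(440,301,.041),S(432,336,.041),'tip',S(488,365,.016))
# triangulate head
def tri(u1,u2):
    o1,d1=ray(t,*u1);o2,d2=ray(s,*u2);d1/=np.linalg.norm(d1);d2/=np.linalg.norm(d2)
    a,b=np.linalg.lstsq(np.c_[d1,-d2],o2-o1,rcond=None)[0];return (o1+a*d1+o2+b*d2)/2,np.linalg.norm(o1+a*d1-o2-b*d2)
print('head',tri((349.3,114.6),(186.5,248.4)))
yaw=np.radians(-25.5);X=np.array([np.cos(yaw),np.sin(yaw),0]);Y=np.array([-X[1],X[0],0]);Z=np.array([0,0,1])
a=[]
for f,(u,v,w,h_) in((s,(140,215,133,120)),(t,(300,75,133,120))):
    im=cv2.resize(np.load(f+'.npz')['im'][v:v+h_,u:u+w],None,fx=3,fy=3,interpolation=cv2.INTER_CUBIC)[:,:,::-1].copy()
    for h,col in((.18,(0,255,0)),(.2,(255,255,0))):
        C=np.array([.692,-.1905,h])
        D=lambda p:(((proj(f,p)-[u,v]+.5)*3-.5)*8).round().astype(int)
        for x in(.08,.11):cv2.polylines(im,[D([C+x*X+.021*(np.cos(q)*Y+np.sin(q)*Z) for q in np.linspace(0,6.28,40)])],True,col,1,16,3)
        for x in(.11,.17):cv2.polylines(im,[D([C+x*X+i*.028*Y+j*.025*Z for i,j in((-1,-1),(-1,1),(1,1),(1,-1))])],True,col,1,16,3)
    a.append(im)
cv2.imwrite('pics/o1.png',np.hstack(a))
E
python3 m2.py
```

```text
tub top [0.44716227 0.33192741 0.085     ] scene [0.4665245  0.32990221 0.085     ] [0.48062022 0.27544011 0.085     ] [0.45244328 0.38433847 0.085     ]
scene sockets [ 0.43282473 -0.03768751  0.041     ] [ 0.5470936  -0.02632976  0.041     ] tip [0.57608878 0.09899275 0.016     ]
head (array([ 0.82234148, -0.24873965,  0.19378788]), np.float64(0.0051118085705434595))
```

View pics/o1.png

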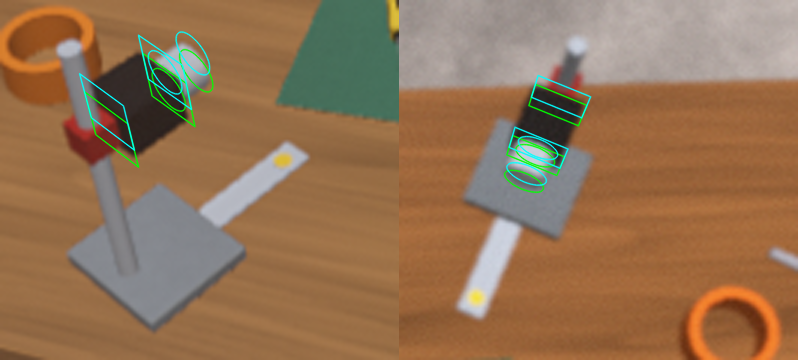

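The lens height is about 0.188 m, since the barrel lies between the two overlays. The axis runs at −25.4°, the sockets agree between views to 2 mm, and the tub is at about (0.449, 0.331). Next I'll compute the move to above socket A.

```bash
cat > d.py <<'E'
import sys
from h import *
# usage: d.py x y z yaw  -> shift mm + turn deg in tool axes
def delta(x,y,z,yaw):
    s=state(); R0=R.from_euler('xyz',s['ee_rot'],degrees=True); R1=R.from_euler('xyz',[180,0,yaw],degrees=True)
    print('t',s['time_s'],s['tcp_pos'].round(4),s['ee_rot'].round(2))
    print((R0.inv().apply(np.array([x,y,z])-s['tcp_pos'])*1000).round(1),np.degrees((R0.inv()*R1).as_rotvec()).round(2))
if __name__=='__main__': delta(*map(float,sys.argv[1:]))
E
python3 d.py .547 -.0255 .20 90
```

```text
t 0.1 [0.2477 0.5735 0.2244] [-179.94   -0.    156.63]
[-512.3 -431.1   24.8] [-6.000e-02  3.000e-02  6.663e+01]
```

>>> {"op": "step_arm", "data": {"moves": [-30,-25,0,0,0,4,-75,-63,2,0,0,10,-125,-105,5,0,0,17,-175,-147,8,0,0,24,-225,-189,10,0,0,31,-275,-231,13,0,0,38,-325,-273,16,0,0,45,-375,-315,19,0,0,52,-425,-357,21,0,0,59,-470,-395,24,0,0,66.6]}}

```text
time_s: 0.93
tcp_pos: [0.4335, 0.2018, 0.2094]
ee_rot: [-180.0, 0.0, 90.1]
wrist_force: [1.2, 1.1, 0.0]
opening: 0.0912
grasp_force: 0.0
```

>>> {"op": "step_arm", "data": {"moves": [-40,20,2,0,0,0,-75,38,4,0,0,0,-110,56,6,0,0,0,-145,73,8,0,0,0,-180,90,9,0,0,0,-210,105,9,0,0,0,-227,113.5,9,0,0,0,-227,113.5,9,0,0,0,-227,113.5,9,0,0,0,-227,113.5,9,0,0,0]}}

```text
time_s: 1.77
tcp_pos: [0.5479, -0.0216, 0.2002]
ee_rot: [-179.9, -0.0, 90.5]
wrist_force: [0.0, -0.0, -1.1]
opening: 0.0912
grasp_force: 0.0
```

```bash
python3 d.py .547 -.0255 .02 90; python3 - <<'E'
from h import *
im=snap('wrist','pics/w1.png'); print(proj('pics/w1.png',[[.547,-.0255,.041],[.433,-.0375,.041],[.5786,.0966,.016]]))
cv2.imwrite('pics/w1b.png',im[:,:,::-1])
E
```

```text
t 1.7667 [ 0.5479 -0.0216  0.2002] [-1.7995e+02 -2.0000e-02  9.0470e+01]
[ -3.9  -0.8 180.2] [-0.05 -0.02  0.47]
[[282.99054536 196.45390195]
 [157.93497016 208.40324951]
 [319.75837727  55.95041845]]
```

View pics/w1b.png

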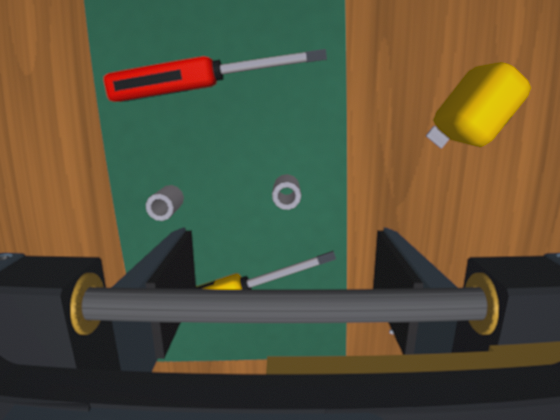

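The wrist view shows socket A's rim at (286,194), B's at (160,208), and the red tip at (326,55). All are within about 3 px (roughly 3 mm) of where I predicted them.

```bash
python3 - <<'E'
from h import *
f='pics/w1.png'
for n,u,v,h in(('A',286.5,193.5,.041),('B',160,207.5,.041),('tip',326,55.5,.016),('hf',214,71,.02),('hb',106,87,.02)): print(n,onz(f,u,v,h).round(4))
E
python3 d.py .548 -.0248 .05 90
```

```text
A [ 0.5501 -0.0228  0.041 ]
B [ 0.435  -0.0366  0.041 ]
tip [0.5841 0.0971 0.016 ]
hf [0.4853 0.0831 0.02  ]
hb [0.3856 0.0707 0.02  ]
t 1.8167 [ 0.5478 -0.0213  0.2003] [-1.7996e+02 -2.0000e-02  9.0510e+01]
[ -3.5   0.2 150.3] [-0.04 -0.02  0.51]
```

>>> {"op": "step_arm", "data": {"moves": [-1,0.5,25,0,0,0,-2,1,60,0,0,0,-2.5,1,95,0,0,0,-2.5,1,125,0,0,0,-2.5,1,150,0,0,0,-2.5,1,168,0,0,0,-2.5,1,178,0,0,0,-2.5,1,180,0,0,0,-2.5,1,180,0,0,0], "grip": 0.3}}

```text
time_s: 2.57
tcp_pos: [0.5494, -0.0241, 0.0206]
ee_rot: [-180.0, -0.0, 90.5]
wrist_force: [-0.2, -0.3, -0.4]
opening: 0.059
grasp_force: 0.0
```

>>> {"op": "step_arm", "data": {"moves": [0,0,0,0,0,0,0,0,0,0,0,0,0,0,0,0,0,0,0,0,0,0,0,0,0,0,0,0,0,0,0,0,0,0,0,0,0,0,0,0,0,0], "grip": -1}}

```text
time_s: 3.15
tcp_pos: [0.5497, -0.0248, 0.0208]
ee_rot: [180.0, 0.0, 90.5]
wrist_force: [-0.1, 0.7, 6.1]
opening: 0.0244
grasp_force: 30.0
```

>>> {"op": "step_arm", "data": {"moves": [0,0,-20,0,0,0,0,0,-55,0,0,0,5,-1,-90,0,0,0,25,-6,-118,0,0,0,57,-15,-135,0,0,0,93,-25,-140,0,0,0,130,-35,-140,0,0,0,167,-45,-140,0,0,0,204,-55,-140,0,0,0,241,-65,-140,0,0,0]}}

```text
time_s: 3.98
tcp_pos: [0.4816, 0.2173, 0.1606]
ee_rot: [180.0, 0.0, 90.5]
wrist_force: [1.5, -1.0, -1.1]
opening: 0.0248
grasp_force: 30.0
```

```bash
python3 d.py .449 .346 .16 90; python3 - <<'E'
from h import *
im=snap('wrist','pics/w2.png')
cv2.imwrite('pics/w2b.png',im[:,:,::-1])
E
```

```text
t 3.9833 [0.4816 0.2173 0.1606] [180.     0.    90.46]
[129.  -31.5   0.6] [0.   0.   0.46]
```

View pics/w2b.png

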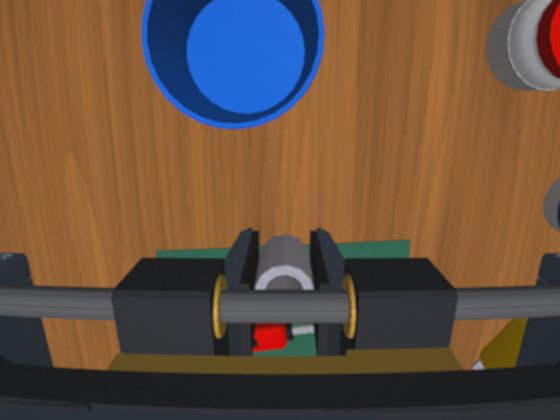

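The wrist view shows socket A held. The tub rim spans 144 to 324 px across and its near edge is at (234,128).

```bash
python3 - <<'E'
from h import *
f='pics/w2.png'
for p in((144,35),(324,35),(234,128)): print(onz(f,*p,.085).round(4))
E
```

```text
[0.3961 0.3354 0.085 ]
[0.5049 0.3348 0.085 ]
[0.4499 0.2791 0.085 ]
```

>>> {"op": "step_arm", "data": {"moves": [30,-8,0,0,0,0,65,-16,0,0,0,0,98,-24,0,0,0,0,120,-30,2,0,0,0,129,-31,10,0,0,0,130,-31.5,25,0,0,0,130,-31.5,45,0,0,0,130,-31.5,70,0,0,0,130,-31.5,86,0,0,0,130,-31.5,88,0,0,0]}}

```text
time_s: 4.87
tcp_pos: [0.4485, 0.3439, 0.0694]
ee_rot: [-179.8, 0.2, 90.5]
wrist_force: [-1.1, -0.1, -0.6]
opening: 0.0248
grasp_force: 30.0
```

>>> {"op": "step_arm", "data": {"moves": [0,0,0,0,0,0,0,0,0,0,0,0,0,0,0,0,0,0,0,0,0,0,0,0,0,0,0,0,0,0], "grip": -0.2}}

```text
time_s: 5.28
tcp_pos: [0.4504, 0.3457, 0.0733]
ee_rot: [179.9, -0.0, 90.5]
wrist_force: [-0.0, -0.0, 0.4]
opening: 0.0361
grasp_force: 0.0
```

>>> {"op": "step_arm", "data": {"moves": [0,0,-25,0,0,0,0,0,-60,0,0,0,-5,0,-85,0,0,0,-25,-1,-92,0,0,0,-60,-3,-92,0,0,0,-98,-5,-92,0,0,0,-138,-7,-92,0,0,0,-178,-9,-92,0,0,0,-218,-11,-92,0,0,0,-258,-13,-92,0,0,0]}}

```text
time_s: 6.12
tcp_pos: [0.4388, 0.0857, 0.1651]
ee_rot: [179.9, -0.0, 90.5]
wrist_force: [0.8, -0.5, 0.5]
opening: 0.0365
grasp_force: 0.0
```

```bash
python3 d.py .434 -.037 .02 90
```

```text
t 6.1167 [0.4388 0.0857 0.1651] [179.93  -0.    90.5 ]
[-122.7   -6.   145. ] [ 0.07 -0.    0.5 ]
```

>>> {"op": "step_arm", "data": {"moves": [-40,-2,0,0,0,0,-78,-4,0,0,0,0,-108,-5,2,0,0,0,-122,-6,15,0,0,0,-123,-6,40,0,0,0,-123,-6,75,0,0,0,-123,-6,110,0,0,0,-123,-6,135,0,0,0,-123,-6,145,0,0,0,-123,-6,145,0,0,0], "grip": 0.3}}

```text
time_s: 6.95
tcp_pos: [0.4332, -0.0355, 0.0178]
ee_rot: [-179.8, -0.0, 90.5]
wrist_force: [-1.4, 0.6, 1.1]
opening: 0.0595
grasp_force: 0.0
```

>>> {"op": "step_arm", "data": {"moves": [0,0,0,0,0,0,0,0,0,0,0,0,0,0,0,0,0,0,0,0,0,0,0,0,0,0,0,0,0,0,0,0,0,0,0,0,0,0,0,0,0,0], "grip": -1}}

```text
time_s: 7.53
tcp_pos: [0.4345, -0.0357, 0.02]
ee_rot: [179.9, 0.0, 90.5]
wrist_force: [-1.0, -0.4, 12.1]
opening: 0.0245
grasp_force: 30.0
```

```bash
python3 d.py .45 .321 .16 90
```

```text
t 7.5333 [ 0.4345 -0.0357  0.02  ] [1.7994e+02 2.0000e-02 9.0480e+01]
[ 356.6   18.7 -140.1] [0.06 0.01 0.48]
```

>>> {"op": "step_arm", "data": {"moves": [0,0,-20,0,0,0,0,0,-55,0,0,0,5,0,-90,0,0,0,25,1,-118,0,0,0,57,3,-135,0,0,0,93,5,-140,0,0,0,130,7,-140,0,0,0,167,9,-140,0,0,0,204,11,-140,0,0,0,241,13,-140,0,0,0]}}

```text
time_s: 8.37
tcp_pos: [0.4447, 0.2073, 0.1598]
ee_rot: [180.0, -0.0, 90.5]
wrist_force: [0.4, -0.1, -1.6]
opening: 0.0248
grasp_force: 30.0
```

```bash
python3 d.py .45 .321 .072 90
```

```text
t 8.3667 [0.4447 0.2073 0.1598] [179.98  -0.    90.48]
[113.6   6.2  87.8] [ 0.02 -0.01  0.48]
```

>>> {"op": "step_arm", "data": {"moves": [35,2,0,0,0,0,70,4,0,0,0,0,98,5,0,0,0,0,111,6,0,0,0,0,113,6,10,0,0,0,113,6,30,0,0,0,113,6,55,0,0,0,113,6,75,0,0,0,113,6,85,0,0,0,113,6,87,0,0,0]}}

```text
time_s: 9.2
tcp_pos: [0.4491, 0.3169, 0.0706]
ee_rot: [-179.8, 0.1, 90.4]
wrist_force: [0.9, 0.7, -0.9]
opening: 0.0249
grasp_force: 30.0
```

>>> {"op": "step_arm", "data": {"moves": [0,0,0,0,0,0,0,0,0,0,0,0,0,0,0,0,0,0,0,0,0,0,0,0,0,0,0,0,0,0], "grip": -0.2}}

```text
time_s: 9.62
tcp_pos: [0.4505, 0.3186, 0.0732]
ee_rot: [179.9, -0.0, 90.5]
wrist_force: [-0.1, -0.1, 0.3]
opening: 0.037
grasp_force: 0.0
```

>>> {"op": "step_arm", "data": {"moves": [0,0,-25,0,0,0,0,0,-60,0,0,0,-5,0,-90,0,0,0,-25,0,-110,0,0,0,-50,0,-120,0,0,0,-65,0,-120,0,0,0,-65,0,-120,0,0,0,-65,0,-120,0,0,0]}}

```text
time_s: 10.28
tcp_pos: [0.4508, 0.2531, 0.193]
ee_rot: [180.0, -0.0, 90.4]
wrist_force: [0.6, -0.2, 1.0]
opening: 0.0362
grasp_force: 0.0
```

```bash
python3 - <<'E'
from h import *
im=snap('wrist','pics/w3.png'); cv2.imwrite('pics/w3b.png',im[:,:,::-1])
E
python3 d.py .460 .080 .12 8
```

```text
t 10.3333 [0.4508 0.2536 0.1927] [ 1.7998e+02 -2.0000e-02  9.0440e+01]
[-173.7    7.8   72.6] [ 0.000e+00 -3.000e-02  8.244e+01]
```

View pics/w3b.png

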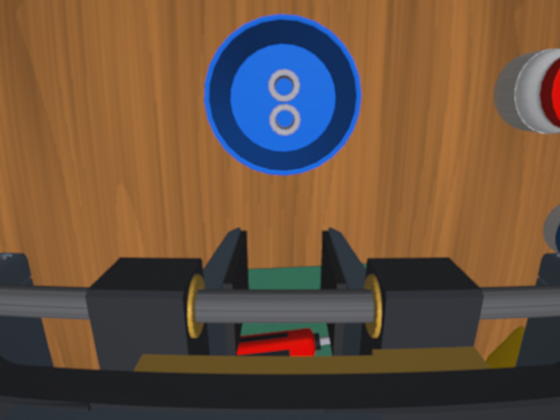

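Both sockets stand in the tub at (284,86) and (285,120). Next is the red driver, with its grip point at about (0.460, 0.080) and yaw 7.8°.

>>> {"op": "step_arm", "data": {"moves": [-10,0,0,0,0,5,-25,1,5,0,0,12,-45,2,10,0,0,19,-65,3,20,0,0,26,-85,4,30,0,0,33,-105,5,40,0,0,40,-125,6,50,0,0,47,-145,7,55,0,0,54,-160,8,60,0,0,61,-173,8,62,0,0,68], "grip": 0.3}}

```text
time_s: 11.17
tcp_pos: [0.4602, 0.0802, 0.1295]
ee_rot: [-180.0, 0.1, 22.1]
wrist_force: [0.0, 0.4, 0.3]
opening: 0.0591
grasp_force: 0.0
```

>>> {"op": "step_arm", "data": {"moves": [0,0,0,0,0,6,0,0,0,0,0,12,0,0,0,0,0,14.6,0,0,0,0,0,14.6,0,0,0,0,0,14.6,0,0,0,0,0,14.6]}}

```text
time_s: 11.67
tcp_pos: [0.4603, 0.081, 0.1303]
ee_rot: [-180.0, 0.0, 8.0]
wrist_force: [0.3, -0.7, 0.9]
opening: 0.0596
grasp_force: 0.0
```

```bash
python3 d.py .460 .0803 .017 7.8; python3 - <<'E'
from h import *
im=snap('wrist','pics/w4.png'); cv2.imwrite('pics/w4b.png',im[:,:,::-1])
print(proj('pics/w4.png',[[.582,.097,.016],[.4842,.0838,.016]]))
E
```

```text
t 11.6667 [0.4603 0.081  0.1303] [-1.80e+02  1.00e-02  8.03e+00]
[ -0.3   0.6 113.3] [-0.    0.01  0.23]
[[286.80332171  35.61228271]
 [285.96040463 174.56806947]]
```

View pics/w4b.png

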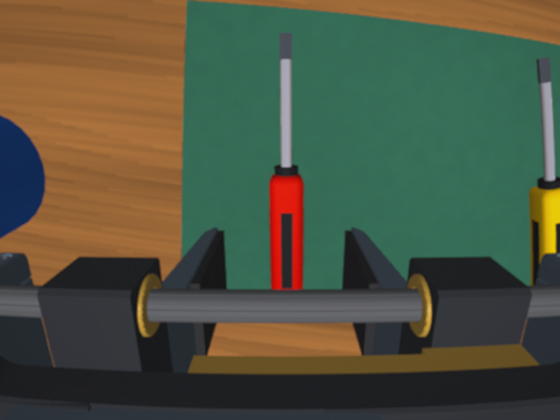

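The wrist view shows the red driver straight and centred between the fingers, with its tip at (286,34) against a prediction of (287,36). I'll descend and grip.

>>> {"op": "step_arm", "data": {"moves": [0,0,20,0,0,0,0,0,50,0,0,0,0,0,80,0,0,0,0,0,100,0,0,0,0,0,111,0,0,0,0,0,113,0,0,0,0,0,113,0,0,0,0,0,113,0,0,0]}}

```text
time_s: 12.38
tcp_pos: [0.4605, 0.0807, 0.018]
ee_rot: [180.0, -0.0, 7.9]
wrist_force: [0.7, 0.5, -0.1]
opening: 0.0594
grasp_force: 0.0
```

>>> {"op": "step_arm", "data": {"moves": [0,0,0,0,0,0,0,0,0,0,0,0,0,0,0,0,0,0,0,0,0,0,0,0,0,0,0,0,0,0,0,0,0,0,0,0,0,0,0,0,0,0,0,0,0,0,0,0], "grip": -1}}

```text
time_s: 13.05
tcp_pos: [0.4603, 0.0806, 0.0177]
ee_rot: [180.0, -0.0, 7.9]
wrist_force: [-0.8, -0.3, 6.1]
opening: 0.0256
grasp_force: 30.0
```

>>> {"op": "step_arm", "data": {"moves": [0,0,-10,0,0,0,0,0,-30,0,0,0,0,0,-55,0,0,0,0,0,-80,0,0,0,0,0,-105,0,0,0,0,0,-130,0,0,0,0,0,-150,0,0,0,0,0,-162,0,0,0,0,0,-165,0,0,0,0,0,-165,0,0,0]}}

```text
time_s: 13.88
tcp_pos: [0.4603, 0.0805, 0.1829]
ee_rot: [180.0, -0.1, 7.9]
wrist_force: [-0.1, -0.5, -1.4]
opening: 0.0259
grasp_force: 30.0
```

```bash
python3 - <<'E'
from h import *
c,s=np.cos(np.radians(-25.4)),np.sin(np.radians(-25.4))
import d
# TCP 1 mm above the handle axis
for back in (.06,0): d.delta(.692-(.125+back)*c,-.1905-(.125+back)*s,.189,-25.4-.2)
E
```

```text
t 13.8833 [0.4603 0.0805 0.1829] [ 1.7999e+02 -7.0000e-02  7.8800e+00]
[ 37.7 198.7  -6. ] [-1.000e-02 -7.000e-02  3.348e+01]
t 13.8833 [0.4603 0.0805 0.1829] [ 1.7999e+02 -7.0000e-02  7.8800e+00]
[ 87.8 231.6  -6. ] [-1.000e-02 -7.000e-02  3.348e+01]
```

>>> {"op": "step_arm", "data": {"moves": [2,10,0,0,0,3,6,35,-1,0,0,7,11,62,-2,0,0,12,17,90,-3,0,0,17,22,118,-4,0,0,22,28,146,-5,0,0,27,33,172,-6,0,0,31,36,190,-6,0,0,33.2,38,198,-6,0,0,33.4,38,199,-6,0,0,33.4]}}

```text
time_s: 14.72
tcp_pos: [0.525, -0.1125, 0.1871]
ee_rot: [180.0, 0.1, -25.6]
wrist_force: [-0.9, 0.4, -1.4]
opening: 0.0259
grasp_force: 30.0
```

>>> {"op": "step_arm", "data": {"moves": [5,0,0,0,0,0,15,0,0,0,0,0,27,0,0,0,0,0,40,0,0,0,0,0,50,0,0,0,0,0,57,0,0,0,0,0,60,0,0,0,0,0,60,0,0,0,0,0,60,0,0,0,0,0,60,0,0,0,0,0]}}

```text
time_s: 15.55
tcp_pos: [0.5787, -0.1369, 0.1884]
ee_rot: [180.0, 0.0, -25.5]
wrist_force: [-0.1, -0.4, -2.4]
opening: 0.026
grasp_force: 30.0
```

```bash
python3 - <<'E'
from h import *
w=snap('wrist','pics/w5.png'); s=snap('scene','pics/s5.png')
t=snap('top','pics/t5.png')
cr=lambda im,u,v:cv2.resize(im[v:v+95,u:u+133],(399,285),interpolation=cv2.INTER_CUBIC)
cv2.imwrite('pics/f5.png',np.vstack([np.hstack([cr(s,150,200),cr(t,280,85)]),np.hstack([cv2.resize(w,(399,299)),np.zeros((299,399,3),np.uint8)])])[:,:,::-1])
print(state()['tcp_pos'],state()['ee_rot'],state()['grasp_force'])
print('wrist lens h:',[proj('pics/w5.png',[.692+.08*.9033,-.1905-.08*.4289,h]).round(1).tolist() for h in(.18,.19,.2)])
E
```

```text
[ 0.57886637 -0.13708718  0.18857002] [ 1.79998584e+02  5.00204667e-03 -2.55238042e+01] 29.998799264431
wrist lens h: [[[284.3, -204.9]], [[284.3, -219.7]], [[284.3, -234.4]]]
```

View pics/f5.png

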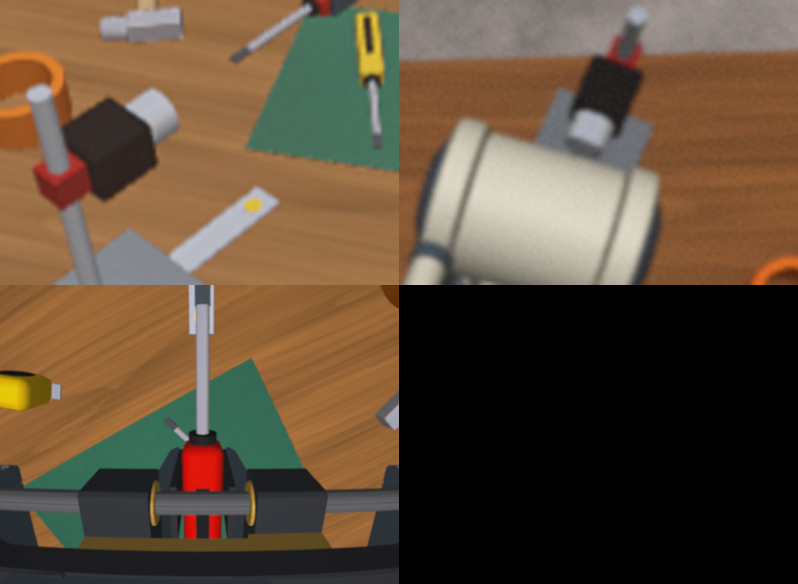

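The tip sits over the strip and in line with the barrel. The scene view puts the lens height at about 0.187 m, against a blade axis at about 0.187 m. I'll hold briefly, then hand in.

>>> {"op": "step_arm", "data": {"moves": [0,0,0,0,0,0,0,0,0,0,0,0,0,0,0,0,0,0,0,0,0,0,0,0,0,0,0,0,0,0,0,0,0,0,0,0,0,0,0,0,0,0,0,0,0,0,0,0]}}

```text
time_s: 16.37
tcp_pos: [0.5792, -0.1372, 0.1885]
ee_rot: [-180.0, 0.0, -25.5]
wrist_force: [-0.0, 0.3, -1.6]
opening: 0.0258
grasp_force: 30.0
```

```bash
python3 -c "
from workcell import *
print(close_job())"
```

```text
the job is handed in; nothing more can be done
None
```

I handed the job in with both sockets standing in the tub and the red screwdriver held still in front of the lens; by my measurements its tip is within about 10 mm of the focus point, but the hand-in returned no verdict.

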